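# Cull the misshapen skewer rests

## Task

Sort this batch of pale blue stoneware skewer rests: put the three misshapen ones (one snapped short, one bent, one chipped at an end) in the grey reject tub, down inside it. All four sound ones must finish lying upright, flat on the wooden board itself, none on top of another thing, including the one that now lies across the chipped rest. Do not shift or upset the jar, salt cellar, mortar, spatula or oil bottle.

Things in the scene. Friction and masses are not known exactly. Their poses are not given: they have to be found in the camera images.
- board: fixed flat wooden board that carries the batch, 310 (x) by 430 (y) by 15 thick. Origin: centre of its underside on the slab, so its top is at z = 15. The pieces on it lie roughly along its x, about 105 mm apart in y and in two rows 148 mm apart in x.
- tub: fixed grey open-topped reject tub, to the left or right of the board: 250 (x) by 180 (y) by 60 high outside, walls and floor 5 thick. Origin: centre of its underside.
- sound_a: a sound skewer rest, pale-blue-glazed stoneware: straight bar 120 long, 28 wide, 24 high, with a raised lip across each end (the last 16 mm, 36 high in all). Mass about 0.19 kg. Origin: centre of its underside; x along the bar, z up.
- sound_b: a sound skewer rest, pale-blue-glazed stoneware: straight bar 120 long, 28 wide, 24 high, with a raised lip across each end (the last 16 mm, 36 high in all). Mass about 0.19 kg. Origin: centre of its underside; x along the bar, z up.
- sound_c: a sound skewer rest, pale-blue-glazed stoneware: straight bar 120 long, 28 wide, 24 high, with a raised lip across each end (the last 16 mm, 36 high in all). Mass about 0.19 kg. Origin: centre of its underside; x along the bar, z up.
- sound_d: a sound skewer rest, pale-blue-glazed stoneware: straight bar 120 long, 28 wide, 24 high, with a raised lip across each end (the last 16 mm, 36 high in all). Mass about 0.19 kg. Origin: centre of its underside; x along the bar, z up.
- short: odd rest, snapped short: a bar 80 long (x from -40 to +40), 28 wide, 24 high, with a lip (36 high) only at its -x end, and a jagged stub 12 wide out to x = +49 at the broken end. Origin: middle of the 80 mm bar, on the underside; x along the bar.
- bent: odd rest, warped in the kiln to a flat V seen from above: two arms 66 long, 28 wide, 24 high, their midpoints at x = -29 and +29 (y = 0), the arm at -x turned +0.33 rad about z and the arm at +x turned -0.33 rad, so they meet near (0, +10). Lips (36 high) on the last 16 mm of both ends. Origin: midway between the two arm midpoints, on the underside.
- chipped: odd rest, chipped: like a sound one (120 by 28 by 24, lips 36 high) but with a bite 34 long and 15 wide out of the +y side at its +x end, full height, so that only a 13 mm wide finger remains there (y from -14 to -1), with a half lip. Origin: centre of the underside of the whole outline; x along the bar. One sound rest (sound_d) lies crosswise on top of its middle at the start.
- jar: bystander standing among the rests on the board: grey-tinted glass twist-cap jar, 54 diameter, 86 high. Origin: centre of its underside.
- cellar: bystander standing among the rests on the board: small terracotta salt cellar with wooden lid, 72 diameter, 55 high. Origin: centre of its underside.
- mortar: bystander: white ceramic mortar with its pestle, 124 diameter, 85 high, the pestle's end sticking out to 130 high and 65 from the axis. It stands on the other side of the board from the tub. Origin: centre of its underside.
- spatula: bystander: grey silicone spatula lying on the slab between the board and the paella pan, 263 long, 48 wide blade, 12 high. Origin: under the middle of its length; x along it.
- oil: bystander: green glass oil bottle, 66 diameter, 210 high, at the far right of the board. A paella pan and an upright pan lid in a clamp stand farther back, out of the way. Origin: centre of its underside.
Not all that is in view belongs to the job. What is shaped like the bent but purple is not meant. Leave any orange look-alike of the short alone.

How it is judged:
At the end, for the whole second after the job is handed in: short, bent and chipped at rest with origins in the tub (within 120 mm in x, 85 mm in y, under 50 mm above its underside); the four sound rests at rest on the board (origins within 150 mm in x, 210 mm in y of its centre), underside within 5 mm of its top, tilt under 0.1 rad (x of short in the frame of tub between -0.12 and 0.12 m and y of short in the frame of tub between -0.085 and 0.085 m and z of short in the frame of tub between -0.005 and 0.05 m and linear speed of each of short, bent, chipped, sound_a, sound_b, sound_c, sound_d below 0.03 m/s and x of bent in the frame of tub between -0.12 and 0.12 m and y of bent in the frame of tub between -0.085 and 0.085 m and z of bent in the frame of tub between -0.005 and 0.05 m and x of chipped in the frame of tub between -0.12 and 0.12 m and y of chipped in the frame of tub between -0.085 and 0.085 m and z of chipped in the frame of tub between -0.005 and 0.05 m and x of sound_a in the frame of board between -0.15 and 0.15 m and y of sound_a in the frame of board between -0.21 and 0.21 m and z of sound_a in the frame of board between 0.01 and 0.019 m and angle between each of sound_a, sound_b, sound_c, sound_d's own z axis and vertical below 0.1 rad and x of sound_b in the frame of board between -0.15 and 0.15 m and y of sound_b in the frame of board between -0.21 and 0.21 m and z of sound_b in the frame of board between 0.01 and 0.019 m and x of sound_c in the frame of board between -0.15 and 0.15 m and y of sound_c in the frame of board between -0.21 and 0.21 m and z of sound_c in the frame of board between 0.01 and 0.019 m and x of sound_d in the frame of board between -0.15 and 0.15 m and y of sound_d in the frame of board between -0.21 and 0.21 m and z of sound_d in the frame of board between 0.01 and 0.019 m); the robot touches nothing.
It fails at once if a bystander (jar, salt cellar, mortar, spatula or oil bottle) is shifted by more than 20 mm or tipped by more than 0.3 rad (distance of any of jar, cellar, mortar, spatula, oil from where it was at the start of the episode above 0.02 m or angle between any of jar, cellar, mortar, spatula, oil's own z axis and vertical above 0.3 rad).
It also fails if it takes over 72 s, if anything falls off the work surface, if the arm or the gripper's body presses on something with over 40 N, if the wrist force passes 120 N, or if a joint passes its speed limit or range.

## Robot

A 6-joint arm with a two-finger parallel gripper is mounted at the origin on the work surface. World frame = base frame: x ahead of the robot, y to its left, z up, the work surface at z = 0. Lengths are in m, angles in rad, forces in N, time in s.
With the tool pointing down it reaches from about 0.225 to 0.875 m from the base axis. Payload 3.4 kg.
Tool frame: the origin (TCP) lies at the very end of the fingers, on their centre line; the grasp point (between the pads) lies 19 mm behind it (manip.tcp_to_grasp is the distance from the TCP to the grasp point, in m); z points along the fingers, y is the line along which they close (so a half turn about z gives the same grasp; the last joint's range is limited). The gripper opens to 85 mm and grips with 20 to 120 N. Pads are 22 mm wide; open, the fingers measure 114 mm over their backs; the gripper's body (76 mm by 85 mm) begins 54 mm behind the grasp point. The pads swing forward as they close: fully open they stand 13 mm farther back than shut.
Start: joints at [-1.374, 0.276, 1.505, -0, 1.361, -0.121], TCP at [0.18, -0.546, 0.231] pointing down, gripper open.
Joint ranges: [-2.89, 2.89], [-0.75, 2.08], [0.22, 2.7], [-1.18, 4.32], [0.11, 2.71], [-2.7, 2.7]. Speed limits (rad/s): [2.57, 2.57, 3.14, 3.14, 3.14, 3.14].

## Interface

Orientations are given as a unit quaternion [w, x, y, z].
In Python, from rig import status, get_image, job, manip gives the robot as it stands.
- The arm moves only by the tool apply_moves, never from a script. Its arguments are lists of equal length, an entry for each row: "xyz": the shift along the tool's x, y, z each as a share of 0.3 m, from -1 to 1, a list of three; "rot": the turn, a rotation vector about the tool's x, y, z each as a share of 60 degrees, from -1 to 1, a list of three; "hand": the opening, from -1 (shut) to 1 (fully open). A call has 1 to 8 rows; each row shifts and turns the commanded pose from where the row before left it, along the tool's axes as they then stand; what a row does not reach is not made up. A row lasts 1/8 s, in which the tool goes at most 62.5 mm and 10.7 degrees, less where a joint would pass 70% of its speed; a pose out of reach is approached as far as the arm can. A call with a number of a shift or a turn outside -1 to 1 is refused whole. A call with a gripper value outside its range is refused whole. The fingers move at their own pace and stop on an object; "force" is the grip in N (left out, the last holds). Time passes only in rows, so rows that do not move let the fingers close. It gives the time, the measured TCP pose, the force, the opening and the grip force at its end, in the units of the state.
- status.get_state(): the state, without advancing time (a new reading comes with each control period).
- get_image(name): name is "scene" or "side" or "wrist"; returns a dict with "pixels" (384x512x3 uint8, red, green, blue), "fovy" (degrees; the focal length in pixels is half the picture's height over the tangent of half this angle, whatever the lens; pixels are square), "cx", "cy" (the principal point, pixels), "origin" and "orientation" of the camera in the world; the wrist camera has in their place "tool_from_camera" (4x4, takes a point from camera to tool coordinates, whose origin is the TCP and whose axes are the flange's). Camera axes: x right, y down, z forward; pixel columns grow to the right and rows downward; lengths in m; the calibration is good to about 2 mm. A picture is of the moment at which its call begins: read the wrist's pose just before it. There is no depth.
- job.sign_off(): hands the job in; it is judged then, once.
The state is a dict: "clock": time; "qpos": joint angles; "qd": joint speeds; "effort": joint torques, N m; "position": TCP position; "ee_rot": TCP orientation; "contact_force": force on the tool from outside, world axes, zero at the start; "moment": the same for the moment, N m; "width": finger opening in m; "gripper_force": force on a finger pad.
Only numpy, scipy, OpenCV 4.12 (cv2) and the standard library are available. Lean on these libraries where they do the work, as an engineer would, in place of code of your own. Each camera call takes 0.05 s, during which the arm holds its last target. There are 200 camera calls.

## Working session

There is one attempt and no reset: what is moved stays moved. The work goes in short steps, Python scripts to look and compute and a tool call to move; the robot and the scene stay as the last step left them, time stands still between calls to the robot, and variables do not carry over. Pictures are saved under pics/ and viewed, at most 11 in all, crops included, and the job is handed in when it is done.

Besides the shell and the picture viewer there is one more tool, called after "Emit:" as name(argument=value, ...), one argument or row to a line, values as JSON. apply_moves: Moves the arm, as the interface text tells. Its arguments: {"type":"object","properties":{"xyz":{"type":"array","items":{"type":"array","items":{"type":"number","minimum":-1,"maximum":1}}},"rot":{"type":"array","items":{"type":"array","items":{"type":"number","minimum":-1,"maximum":1}}},"hand":{"type":"array","items":{"type":"number"}},"force":{"type":"number"}},"required":["xyz","rot","hand"]}

```bash
mkdir -p pics; ls
python3 - <<'E'
from rig import status,get_image,manip
import cv2,numpy as np,pickle
s=status.get_state();print(s)
ims={}
for n in["scene","side","wrist"]:
    d=get_image(n);ims[n]=d
    print(n,{k:v for k,v in d.items() if k!="pixels"})
pickle.dump((s,ims),open("i0.pkl","wb"))
cv2.imwrite("pics/a.png",cv2.resize(ims["scene"]["pixels"][:,:,::-1],(800,600),interpolation=cv2.INTER_CUBIC))
cv2.imwrite("pics/b.png",cv2.resize(ims["side"]["pixels"][:,:,::-1],(800,600),interpolation=cv2.INTER_CUBIC))
E
```

```text
pics
{'clock': 0.0, 'qpos': array([-1.37402948e+00,  2.76593352e-01,  1.50616552e+00,  1.30312934e-05,
        1.36069727e+00, -1.20977377e-01]), 'qd': array([ 0.00044775, -0.00068813, -0.00063769, -0.00036093,  0.00176498,
       -0.00046462]), 'effort': array([ 2.10095241e-03, -4.16772330e+01, -2.45806861e+01, -2.57083066e-04,
        1.09217656e-02,  1.87600796e-05]), 'position': array([ 0.17954868, -0.54567593,  0.23042775]), 'ee_rot': array([-9.31315224e-04,  9.87406136e-01,  1.58203207e-01, -2.89331684e-05]), 'contact_force': array([ 0.00097352, -0.12935014,  0.6346678 ]), 'moment': array([-0.02193181, -0.01082636, -0.05126443]), 'gripper_force': 0.0, 'width': 0.08571862856672721}
scene {'fovy': 52.41727490657909, 'cx': 262.91703016185, 'cy': 192.20590347885903, 'origin': array([ 1.06656242, -0.42533341,  0.87436738]), 'orientation': array([-0.30355252,  0.8632896 ,  0.37804986, -0.14023281])}
side {'fovy': 48.08589415154761, 'cx': 251.43988771732438, 'cy': 203.74522713315156, 'origin': array([0.09265661, 0.56944569, 0.87318943]), 'orientation': array([ 0.12555148, -0.30557539,  0.87991432, -0.34148397])}
wrist {'fovy': 69.28741244127363, 'cx': 257.1110096787354, 'cy': 192.4789407025735, 'tool_from_camera': array([[-7.63559269e-04, -9.49371287e-01, -3.14155338e-01,
         8.06255924e-02],
       [ 9.99999706e-01, -7.48036616e-04, -1.69962287e-04,
         1.55037486e-03],
       [-7.36423812e-05, -3.14155375e-01,  9.49371579e-01,
        -1.42550132e-01],
       [ 0.00000000e+00,  0.00000000e+00,  0.00000000e+00,
         1.00000000e+00]])}
```

View pics/a.png

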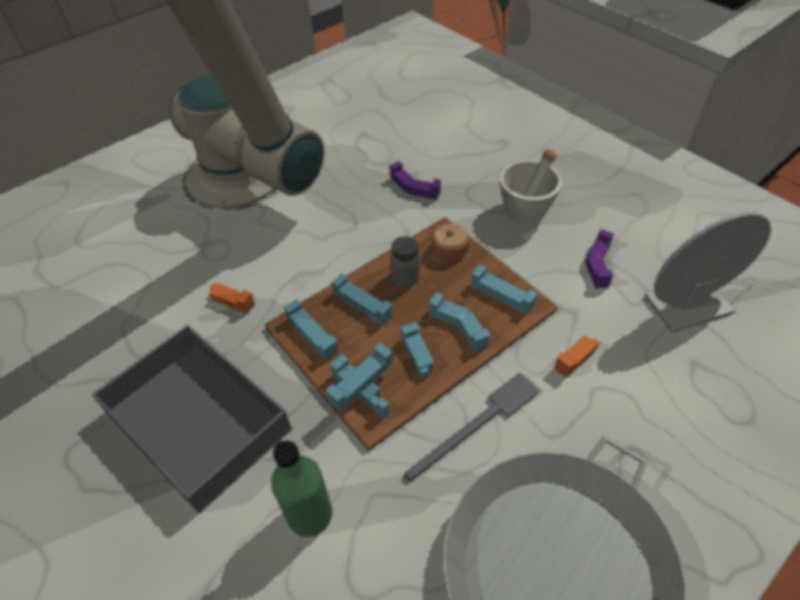

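View pics/b.png

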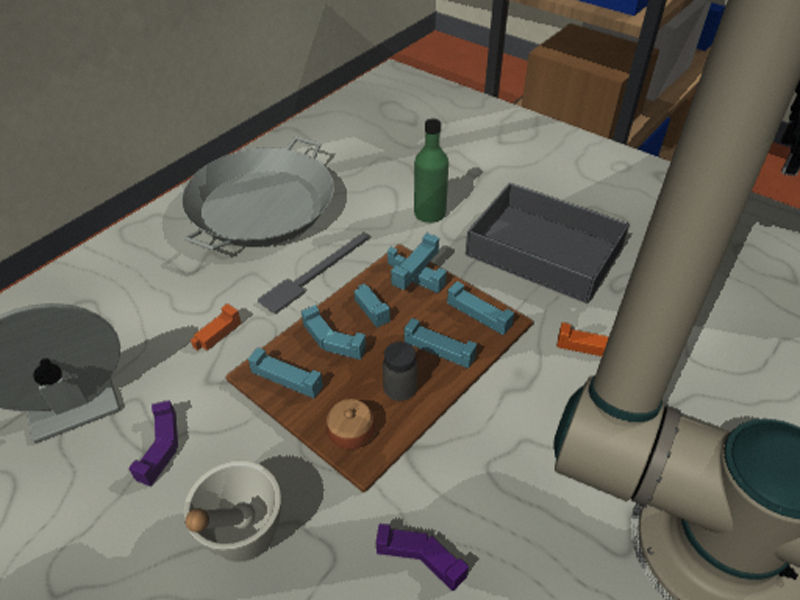

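The scene view has the tub to the left of the picture (robot's right) at about (190,415). Three rests are straight and lying free, at (503,290), (360,300) and (310,330). The bent one is at (460,320), the short at (417,350), and the crossed pair at (360,380). The jar and cellar are near the board's back corner. Next I'll rectify both views onto a plane and intersect the masks.

```bash
cat > h.py <<'E'
import numpy as np,cv2
from scipy.spatial.transform import Rotation as R
def KRt(d,pose=None):
    h=d["pixels"].shape[0];f=h/2/np.tan(np.radians(d["fovy"]/2))
    K=np.array([[f,0,d["cx"]],[0,f,d["cy"]],[0,0,1]])
    if "origin" in d: o=d["origin"];M=R.from_quat(np.roll(d["orientation"],-1)).as_matrix()
    else:
        T=np.eye(4);T[:3,:3]=R.from_quat(np.roll(pose["ee_rot"],-1)).as_matrix();T[:3,3]=pose["position"]
        T=T@d["tool_from_camera"];o=T[:3,3];M=T[:3,:3]
    return K,M,o
X0,Y0,S=0.15,0.25,1000. # rect image: col=(Y0-y)*S, row=(0.75-x)*S
XT=0.75
def warp(img,d,z,pose=None,size=(800,600)):
    K,M,o=KRt(d,pose)
    A=np.array([[0,-1/S,XT],[-1/S,0,Y0],[0,0,z],[0,0,1]])[:3]
    H=K@M.T@(A-np.outer(o,[0,0,1]))
    return cv2.warpPerspective(img,np.linalg.inv(H),size)
def blue(p):
    hsv=cv2.cvtColor(p,cv2.COLOR_RGB2HSV);return cv2.inRange(hsv,(88,70,50),(112,255,255))
def w(c,r): return np.array([XT-r/S,Y0-c/S])
E
python3 - <<'E'
import pickle,cv2,numpy as np
from h import *
s,ims=pickle.load(open("i0.pkl","rb"))
for z in(0.02,0.036):
    m=[warp(blue(ims[n]["pixels"]),ims[n],z) for n in("scene","side")]
    a=cv2.inRange(cv2.bitwise_and(m[0],m[1]),128,255)
    cs,_=cv2.findContours(a,cv2.RETR_EXTERNAL,cv2.CHAIN_APPROX_NONE)
    print(z)
    for c in cs:
        if cv2.contourArea(c)<400:continue
        (cx,cy),(ww,hh),an=cv2.minAreaRect(c);M=cv2.moments(c)
        b=cv2.boxPoints(((cx,cy),(ww,hh),an));e=b[1]-b[0] if np.linalg.norm(b[1]-b[0])>np.linalg.norm(b[2]-b[1]) else b[2]-b[1]
        # dir in world: dx=-row, dy=-col
        print(w(cx,cy).round(4),"cm",w(M["m10"]/M["m00"],M["m01"]/M["m00"]).round(4),"LW",sorted([round(ww),round(hh)]),"yaw",round(np.degrees(np.arctan(e[0]/e[1])),1))
v=[warp(ims[n]["pixels"],ims[n],0.02)[:,:,::-1] for n in("scene","side")]
f=np.hstack([x[60:510,:] for x in v]) if 0 else np.vstack([cv2.resize(x,(400,300)) for x in v])
cv2.imwrite("pics/c.png",v[0]);cv2.imwrite("pics/d.png",(v[0]//2+v[1]//2))
E
```

```text
0.02
[ 0.4825 -0.1386] cm [ 0.4823 -0.1391] LW [28, 119] yaw -0.9
[ 0.4906 -0.033 ] cm [ 0.491  -0.0325] LW [30, 119] yaw 10.3
[ 0.6398 -0.034 ] cm [ 0.6373 -0.0334] LW [26, 89] yaw -20.1
[ 0.6245 -0.1495] cm [ 0.6199 -0.153 ] LW [84, 101] yaw 37.9
[0.6453 0.1665] cm [0.6456 0.1672] LW [29, 119] yaw 12.0
[0.6425 0.0634] cm [0.6421 0.0634] LW [43, 127] yaw 1.1
0.036
[ 0.4835 -0.1412] cm [ 0.4864 -0.1421] LW [33, 132] yaw -1.5
[ 0.4922 -0.0332] cm [ 0.4961 -0.0345] LW [41, 128] yaw 8.4
[ 0.6367 -0.0352] cm [ 0.6358 -0.0345] LW [31, 96] yaw -23.6
[ 0.6267 -0.1515] cm [ 0.6241 -0.1486] LW [89, 109] yaw -42.6
[0.6469 0.1658] cm [0.6471 0.1658] LW [46, 124] yaw 10.8
[0.645  0.0582] cm [0.6453 0.0598] LW [50, 136] yaw 0.6
```

View pics/d.png

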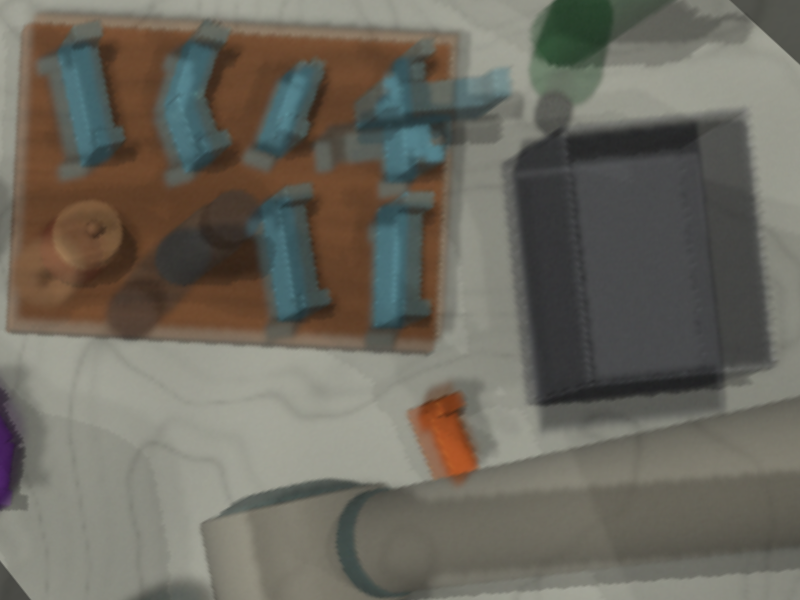

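The overlay, rectified at z=20 mm, shows the sound pieces at (88,100), (290,255) and (395,260). The bent one is at (195,100), the short at (290,105), the crossed pair around (410,110), the tub around (640,260) and the oil bottle near (565,50). Now I'll measure the upper rest, tub, oil and jar.

Run:
```python
import pickle,cv2,numpy as np
from h import *
s,ims=pickle.load(open("i0.pkl","rb"))
def run(name,fm,z,mn):
    m=[warp(fm(ims[n]["pixels"]),ims[n],z) for n in("scene","side")]
    a=cv2.inRange(cv2.bitwise_and(m[0],m[1]),128,255)
    cs,_=cv2.findContours(a,cv2.RETR_EXTERNAL,cv2.CHAIN_APPROX_NONE)
    for c in cs:
        if cv2.contourArea(c)<mn:continue
        r=cv2.minAreaRect(c);b=cv2.boxPoints(r);e=max(b[1]-b[0],b[2]-b[1],key=np.linalg.norm)
        print(name,z,w(*r[0]).round(4),"LW",sorted(np.round(r[1])),"yaw",round(np.degrees(np.arctan2(-e[0],-e[1]))%180,1))
    return a
for z in(0.045,0.05,.055,.06):run("blue",blue,z,900)
def hs(lo,hi): return lambda p:cv2.inRange(cv2.cvtColor(p,cv2.COLOR_RGB2HSV),lo,hi)
p=ims["scene"]["pixels"];hsv=cv2.cvtColor(p,cv2.COLOR_RGB2HSV)
for c,r in((190,415),(150,400),(230,430),(310,500)):print(hsv[int(r*.64),int(c*.64)])
hsv=cv2.cvtColor(ims["side"]["pixels"],cv2.COLOR_RGB2HSV)
for c,r in((550,235),(525,262),(430,190)):print(hsv[int(r*.64),int(c*.64)])
run("oil",hs((45,90,20),(85,255,255)),.02,300);run("oil",hs((45,90,20),(85,255,255)),.08,300)
a=run("tub",hs((100,15,0),(140,90,110)),.06,9000)
run("tub",hs((0,0,0),(180,90,90)),.06,9000)
cv2.imwrite("pics/e.png",a)
```

```text
blue 0.045 [ 0.4845 -0.1436] LW [np.float64(31.0), np.float64(122.0)] yaw 178.0
blue 0.045 [ 0.4923 -0.0344] LW [np.float64(33.0), np.float64(120.0)] yaw 8.0
blue 0.045 [ 0.6353 -0.0361] LW [np.float64(29.0), np.float64(81.0)] yaw 155.8
blue 0.045 [ 0.6255 -0.1482] LW [np.float64(92.0), np.float64(112.0)] yaw 134.0
blue 0.045 [0.6455 0.0575] LW [np.float64(41.0), np.float64(127.0)] yaw 0.0
blue 0.045 [0.6493 0.1654] LW [np.float64(32.0), np.float64(121.0)] yaw 10.8
blue 0.05 [ 0.4846 -0.1421] LW [np.float64(25.0), np.float64(116.0)] yaw 178.4
blue 0.05 [ 0.4931 -0.0343] LW [np.float64(26.0), np.float64(115.0)] yaw 9.1
blue 0.05 [ 0.6256 -0.1448] LW [np.float64(94.0), np.float64(110.0)] yaw 62.7
blue 0.05 [ 0.6348 -0.0357] LW [np.float64(26.0), np.float64(72.0)] yaw 155.2
blue 0.05 [0.645  0.0575] LW [np.float64(35.0), np.float64(120.0)] yaw 0.0
blue 0.05 [0.649  0.1653] LW [np.float64(26.0), np.float64(116.0)] yaw 11.3
blue 0.055 [ 0.6204 -0.1437] LW [np.float64(85.0), np.float64(122.0)] yaw 77.7
blue 0.06 [ 0.6253 -0.1464] LW [np.float64(44.0), np.float64(128.0)] yaw 95.4
[110   9  83]
[105   6  83]
[120   9  84]
[65 87 56]
[105   7  69]
[120   8  61]
[64 95 83]
tub 0.06 [ 0.4855 -0.3735] LW [np.float64(181.0), np.float64(248.0)] yaw 6.3
```

Emit:
apply_moves(
  xyz=[
    [0.165,-0.095,0],
    [0.165,-0.095,0],
    [0.165,-0.095,0],
    [0.165,-0.095,0],
    [0.165,-0.095,0],
    [0.165,-0.095,0],
    [0.165,-0.095,0],
    [0.165,-0.095,0],
  ],
  rot=[
    [0,0,0],
    [0,0,0],
    [0,0,0],
    [0,0,0],
    [0,0,0],
    [0,0,0],
    [0,0,0],
    [0,0,0],
  ],
  hand=[1,1,1,1,1,1,1,1],
  force=60,
)

```text
clock: 1.15
position: [0.4856, -0.2043, 0.2312]
ee_rot: [0.0, 0.987, 0.158, -0.0]
contact_force: [0.4, -1.3, -0.8]
width: 0.0855
gripper_force: 0.0
```

Emit:
apply_moves(
  xyz=[
    [0.165,-0.095,0],
    [0.165,-0.095,0],
    [0.165,-0.095,0],
    [0.165,-0.095,0],
    [0,0,0.02],
    [0,0,0.02],
    [0,0,0.02],
    [0,0,0.02],
  ],
  rot=[
    [0,0,0],
    [0,0,0],
    [0,0,0],
    [0,0,0],
    [0,0,0.1675],
    [0,0,0.1675],
    [0,0,0.1675],
    [0,0,0.1675],
  ],
  hand=[1,1,1,1,0.4,0.4,0.4,0.4],
)

```text
clock: 2.15
position: [0.6369, -0.0356, 0.2066]
ee_rot: [0.0, 0.981, -0.193, -0.0]
contact_force: [-0.0, -0.4, 0.2]
width: 0.0597
gripper_force: 0.0
```

```bash
cat > look.py <<'E'
import sys,pickle,cv2,numpy as np
from h import *
from rig import status,get_image
# look.py name  -> wrist image, saved
s=status.get_state();d=get_image("wrist");pickle.dump((s,d),open(sys.argv[1]+".pkl","wb"))
cv2.imwrite("pics/%s.png"%sys.argv[1],cv2.resize(d["pixels"][:,:,::-1],(800,600),interpolation=cv2.INTER_CUBIC))
E
cat > go.py <<'E'
import sys,numpy as np
from scipy.spatial.transform import Rotation as R
from rig import status
s=status.get_state();x,y,z,yaw=map(float,sys.argv[1:5])
M=R.from_quat(np.roll(s["ee_rot"],-1)).as_matrix()
t=M.T@(np.array([x,y,z])-s["position"])/.3
a=np.degrees(np.arctan2(M[1,0],M[0,0]));da=(yaw-a+90)%180-90
print("t",round(s["clock"],2),"pos",s["position"].round(4),"yaw",round(a,1),"tilt",M[:,2].round(3),"w",round(s["width"],4),"q6",s["qpos"][5].round(2))
print("shares",t.round(3),"rows>=",round(np.linalg.norm(t)/.208,1),"rotz",round(-da/60,3),"rows>=",round(abs(da)/10.7,1))
E
python3 go.py .637 -.035 .016 -22; python3 look.py w1
```

```text
t 2.15 pos [ 0.6369 -0.0356  0.2066] yaw -22.3 tilt [-0.001  0.    -1.   ] w 0.0597 q6 1.8
shares [ 0.    -0.002  0.635] rows>= 3.1 rotz -0.005 rows>= 0.0
```

View pics/w1.png

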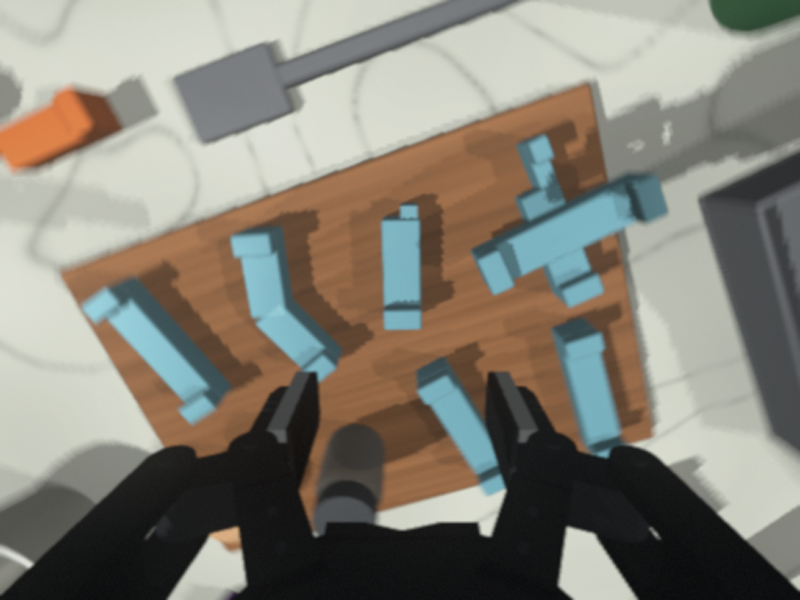

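The wrist view shows the short bar at (402,270), vertical and so aligned with the jaws. The bent's arms meet near (275,310), and the upper sound rest is at (570,235) over the chipped one, whose finger points up at (535,150). I'll rectify this view to get precise positions.

Run:
```python
import pickle,cv2,numpy as np
from h import *
s,d=pickle.load(open("w1.pkl","rb"))
K,M,o=KRt(d,s)
def pt(u,v,z):
    r=M@np.linalg.inv(K)@[u*.64,v*.64,1];return (o+r*(z-o[2])/r[2])[:2].round(4)
print("cam",o.round(3))
# top surfaces by eye (view px): 
for n,u,v,z in[("short mid top",402,264,.039),("short far",402,221,.039),("short near",402,303,.039),
 ("D lipL",493,272,.075),("D lipR",648,197,.075),("D bar L",508,255,.063),("D bar R",625,207,.063),
 ("chip finger",538,150,.051),("chip lip near",580,290,.051),("chip bar near",567,268,.039),("chip far body edge",540,205,.039),
 ("bent lip far",255,245,.051),("bent apex out",260,318,.039),("bent apex in",287,306,.039),("bent lip near",320,362,.051)]:
    print(n,pt(u,v,z))
b=warp(blue(d["pixels"]),d,.039,s)
```

```text
cam [ 0.712 -0.067  0.349]
short mid top [ 0.643  -0.0397]
short far [ 0.6719 -0.0516]
short near [ 0.6151 -0.0282]
D lipL [ 0.6235 -0.0957]
D lipR [ 0.6325 -0.1993]
D bar L [ 0.627 -0.11 ]
D bar R [ 0.6284 -0.1899]
chip finger [ 0.6822 -0.1512]
chip lip near [ 0.5794 -0.1516]
chip bar near [ 0.5941 -0.1506]
chip far body edge [ 0.6454 -0.1453]
bent lip far [0.697  0.0484]
bent apex out [0.6452 0.0764]
bent apex in [0.646 0.053]
bent lip near [0.5989 0.0457]
```

Emit:
apply_moves(
  xyz=[
    [0,0,0.15],
    [0,0,0.15],
    [0,0,0.15],
    [0,0,0.13],
    [0,0,0.055],
    [0,0,0],
  ],
  rot=[
    [0,0,0],
    [0,0,0],
    [0,0,0],
    [0,0,0],
    [0,0,0],
    [0,0,0],
  ],
  hand=[0.4,0.4,0.4,0.4,0.4,0.4],
)

```text
clock: 2.95
position: [0.6367, -0.0358, 0.0161]
ee_rot: [0.0, 0.982, -0.19, -0.001]
contact_force: [0.1, 1.2, 1.1]
width: 0.0598
gripper_force: 0.3
```

Emit:
apply_moves(
  xyz=[
    [0,0,0],
    [0,0,0],
    [0,0,0],
    [0,0,0],
    [0,0,-0.02],
    [0,0,-0.08],
  ],
  rot=[
    [0,0,0],
    [0,0,0],
    [0,0,0],
    [0,0,0],
    [0,0,0],
    [0,0,0],
  ],
  hand=[-1,-1,-1,-1,-1,-1],
)

```text
clock: 3.7
position: [0.6352, -0.0355, 0.0456]
ee_rot: [0.0, 0.982, -0.191, -0.002]
contact_force: [0.2, -0.1, -0.8]
width: 0.0269
gripper_force: 60.4
```

Emit:
apply_moves(
  xyz=[
    [0,0,-0.16],
    [0,0,-0.16],
    [0,0,0],
    [0,0,0],
    [0,0,0],
    [0,0,0],
    [0,0,0],
    [0,0,0],
  ],
  rot=[
    [0,0,0],
    [0,0,-0.164],
    [0,0,-0.164],
    [0,0,-0.164],
    [0,0,-0.164],
    [0,0,-0.164],
    [0,0,-0.164],
    [0,0,-0.164],
  ],
  hand=[-1,-1,-1,-1,-1,-1,-1,-1],
)

```text
clock: 4.7
position: [0.6365, -0.0357, 0.1426]
ee_rot: [-0.0, 0.916, 0.4, -0.0]
contact_force: [-0.1, -0.2, -1.3]
width: 0.0268
gripper_force: 60.3
```

Emit:
apply_moves(
  xyz=[
    [0,0,0],
    [0,0,0],
    [0,0,0],
    [0,0,0],
    [0,0,0],
    [0,0,0],
  ],
  rot=[
    [0,0,-0.164],
    [0,0,-0.164],
    [0,0,-0.164],
    [0,0,-0.164],
    [0,0,-0.164],
    [0,0,0],
  ],
  hand=[-1,-1,-1,-1,-1,-1],
)

```text
clock: 5.45
position: [0.6366, -0.0357, 0.1426]
ee_rot: [-0.0, 0.669, 0.743, -0.0]
contact_force: [0.2, -0.7, -1.4]
width: 0.0271
gripper_force: 60.3
```

```bash
python3 go.py .414 -.381 .14 96
```

```text
t 5.45 pos [ 0.6366 -0.0357  0.1426] yaw 96.0 tilt [-0.001  0.    -1.   ] w 0.0271 q6 -0.27
shares [-1.068 -0.858  0.009] rows>= 6.6 rotz -0.0 rows>= 0.0
```

Emit:
apply_moves(
  xyz=[
    [-0.1335,-0.107,0],
    [-0.1335,-0.107,0],
    [-0.1335,-0.107,0],
    [-0.1335,-0.107,0],
    [-0.1335,-0.107,0],
    [-0.1335,-0.107,0],
    [-0.1335,-0.107,0],
    [-0.1335,-0.107,0],
  ],
  rot=[
    [0,0,0],
    [0,0,0],
    [0,0,0],
    [0,0,0],
    [0,0,0],
    [0,0,0],
    [0,0,0],
    [0,0,0],
  ],
  hand=[-1,-1,-1,-1,-1,-1,-1,-1],
)

```text
clock: 6.45
position: [0.4146, -0.3827, 0.1429]
ee_rot: [0.0, 0.67, 0.743, 0.0]
contact_force: [1.0, -0.6, -1.7]
width: 0.0266
gripper_force: 60.4
```

Emit:
apply_moves(
  xyz=[
    [0,0,0.1],
    [0,0,0.1],
    [0,0,0.1],
    [0,0,0.1],
    [0,0,0],
    [0,0,0],
    [0,0,0],
    [0,0,0],
  ],
  rot=[
    [0,0,0],
    [0,0,0],
    [0,0,0],
    [0,0,0],
    [0,0,0],
    [0,0,0],
    [0,0,0],
    [0,0,0],
  ],
  hand=[-1,-1,-1,-1,-1,-0.05,-0.05,-0.05],
)

```text
clock: 7.45
position: [0.4163, -0.3823, 0.0241]
ee_rot: [0.001, 0.669, 0.744, -0.0]
contact_force: [-0.1, 0.5, 0.2]
width: 0.0403
gripper_force: 0.0
```

Emit:
apply_moves(
  xyz=[
    [0,0,-0.15],
    [0,0,-0.15],
    [0,0,-0.15],
    [0,0,0],
  ],
  rot=[
    [0,0,0],
    [0,0,0],
    [0,0,0],
    [0,0,0],
  ],
  hand=[-0.05,-0.05,0.4,0.4],
)

```text
clock: 7.95
position: [0.4177, -0.3838, 0.1627]
ee_rot: [0.005, 0.669, 0.744, -0.001]
contact_force: [-0.8, 0.7, -0.2]
width: 0.06
gripper_force: 0.0
```

```bash
python3 go.py .628 -.148 .15 95
```

```text
t 7.95 pos [ 0.4177 -0.3838  0.1627] yaw 96.1 tilt [ 0.007 -0.008 -1.   ] w 0.06 q6 -0.97
shares [0.708 0.78  0.041] rows>= 5.1 rotz 0.018 rows>= 0.1
```

Emit:
apply_moves(
  xyz=[
    [0.118,0.13,0],
    [0.118,0.13,0],
    [0.118,0.13,0],
    [0.118,0.13,0],
    [0.118,0.13,0],
    [0.118,0.13,0],
    [0,0,0],
    [0,0,0],
  ],
  rot=[
    [0,0,0],
    [0,0,0],
    [0,0,0],
    [0,0,0],
    [0,0,0.018],
    [0,0,0],
    [0,0,0],
    [0,0,0],
  ],
  hand=[0.05,0.05,0.05,0.05,0.05,0.05,0.05,0.05],
)

```text
clock: 8.95
position: [0.6257, -0.1461, 0.1569]
ee_rot: [-0.001, 0.675, 0.738, -0.001]
contact_force: [0.8, -0.3, -0.1]
width: 0.0448
gripper_force: 0.0
```

```bash
python3 go.py .627 -.1475 .045 95; python3 look.py w2
```

```text
t 8.95 pos [ 0.6257 -0.1461  0.1569] yaw 95.0 tilt [-0.002 -0.    -1.   ] w 0.0448 q6 -0.42
shares [-0.005  0.005  0.373] rows>= 1.8 rotz 0.001 rows>= 0.0
```

View pics/w2.png

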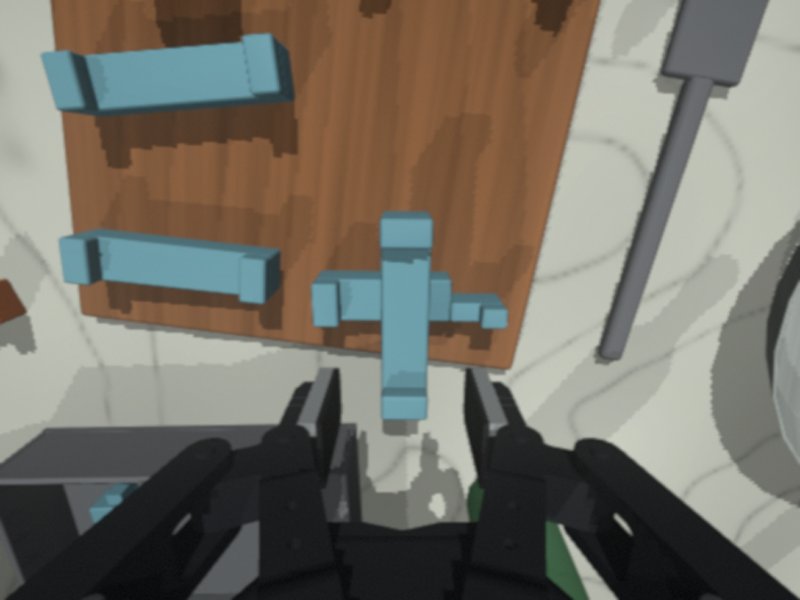

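The wrist view shows the upper rest centred between the jaws, its axis at column 405 and running vertically. The chipped one lies crosswise at row 300, with its finger at (490,310), and the short is inside the tub at lower left. I'm descending to grip.

Emit:
apply_moves(
  xyz=[
    [-0.005,0.005,0.13],
    [0,0,0.13],
    [0,0,0.08],
    [0,0,0.03],
    [0,0,0],
    [0,0,0],
    [0,0,0],
    [0,0,0],
  ],
  rot=[
    [0,0,0],
    [0,0,0],
    [0,0,0],
    [0,0,0],
    [0,0,0],
    [0,0,0],
    [0,0,0],
    [0,0,0],
  ],
  hand=[0.05,0.05,0.05,0.05,0.05,-1,-1,-1],
)

```text
clock: 10.0
position: [0.6291, -0.1482, 0.0485]
ee_rot: [0.001, 0.675, 0.737, 0.0]
contact_force: [-1.8, -0.5, 7.8]
width: 0.0263
gripper_force: 61.7
```

Emit:
apply_moves(
  xyz=[
    [0,0,-0.04],
    [0,0,-0.15],
    [0,0,-0.12],
    [0,0,0],
    [0,0,0],
    [0,0,0],
    [0,0,0],
    [0,0,0],
  ],
  rot=[
    [0,0,0],
    [0,0,0],
    [0,0,0],
    [0,0,0.158],
    [0,0,0.158],
    [0,0,0.158],
    [0,0,0.158],
    [0,0,0.158],
  ],
  hand=[-1,-1,-1,-1,-1,-1,-1,-1],
)

```text
clock: 11.0
position: [0.628, -0.1472, 0.1399]
ee_rot: [-0.0, 0.916, 0.401, -0.0]
contact_force: [-0.7, -0.9, -2.0]
width: 0.0266
gripper_force: 60.8
```

Emit:
apply_moves(
  xyz=[
    [0,0,0],
    [0,0,0],
    [0,0,0],
    [0,0,0],
    [0,0,0],
    [0,0,0],
  ],
  rot=[
    [0,0,0.158],
    [0,0,0.158],
    [0,0,0.158],
    [0,0,0.158],
    [0,0,0.158],
    [0,0,0],
  ],
  hand=[-1,-1,-1,-1,-1,-1],
)

```text
clock: 11.75
position: [0.628, -0.1473, 0.1398]
ee_rot: [-0.0, 1.0, 0.003, -0.0]
contact_force: [-0.3, -0.3, -2.2]
width: 0.0268
gripper_force: 60.8
```

```bash
python3 go.py .645 -.05 .046 0;python3 look.py w3
```

```text
t 11.75 pos [ 0.628  -0.1473  0.1398] yaw 0.3 tilt [-0.  0. -1.] w 0.0268 q6 1.23
shares [ 0.059 -0.324  0.313] rows>= 2.2 rotz 0.005 rows>= 0.0
```

View pics/w3.png

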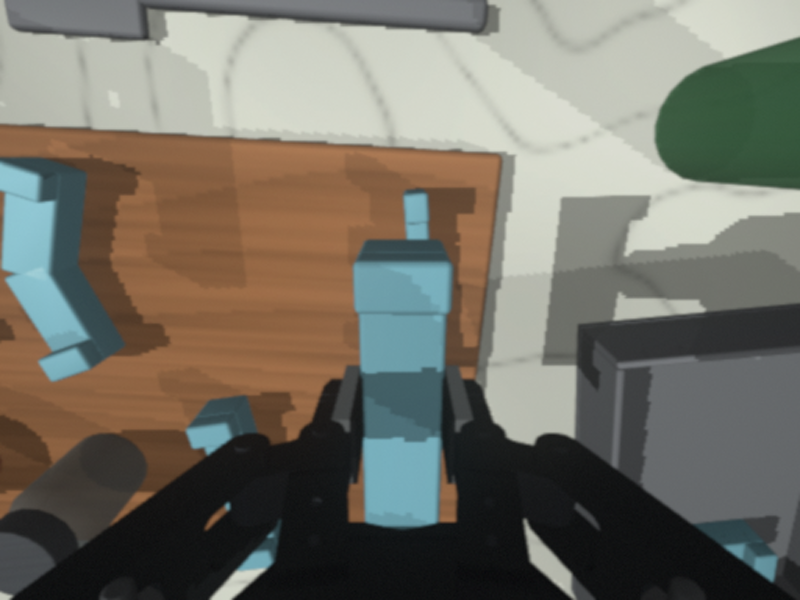

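The rest is held straight in the jaws at (400,400), and the chipped one is still on the board with its finger at (417,205). Now I'll set the held rest down where the short was.

Emit:
apply_moves(
  xyz=[
    [0.02,-0.108,0],
    [0.02,-0.108,0],
    [0.02,-0.108,0],
    [0,0,0.12],
    [0,0,0.12],
    [0,0,0.09],
    [0,0,0.03],
    [0,0,0.015],
  ],
  rot=[
    [0,0,0],
    [0,0,0],
    [0,0,0],
    [0,0,0],
    [0,0,0],
    [0,0,0],
    [0,0,0],
    [0,0,0],
  ],
  hand=[-1,-1,-1,-1,-1,-1,-1,-1],
)

```text
clock: 12.8
position: [0.6462, -0.0504, 0.0274]
ee_rot: [0.0, 1.0, 0.002, 0.0]
contact_force: [0.2, 0.3, -2.0]
width: 0.0264
gripper_force: 60.8
```

Emit:
apply_moves(
  xyz=[
    [0,0,0.01],
    [0,0,0],
  ],
  rot=[
    [0,0,0],
    [0,0,0],
  ],
  hand=[-1,-1],
)

```text
clock: 13.05
position: [0.6464, -0.0505, 0.0251]
ee_rot: [0.0, 1.0, 0.002, 0.001]
contact_force: [0.8, -0.4, -1.0]
width: 0.0261
gripper_force: 60.8
```

Emit:
apply_moves(
  xyz=[
    [0,0,0.01],
    [0,0,0],
    [0,0,0],
    [0,0,0],
    [0,0,-0.15],
    [0,0,-0.15],
    [0,0,-0.1],
    [0,0,0],
  ],
  rot=[
    [0,0,0],
    [0,0,0],
    [0,0,0],
    [0,0,0],
    [0,0,0],
    [0,0,0],
    [0,0,0],
    [0,0,0],
  ],
  hand=[-1,0.05,0.05,0.05,0.05,0.05,0.05,0.05],
)

```text
clock: 14.05
position: [0.6477, -0.0507, 0.1442]
ee_rot: [0.001, 1.0, 0.002, 0.003]
contact_force: [0.1, 0.1, -0.4]
width: 0.0447
gripper_force: 0.0
```

```bash
python3 go.py .63 -.150 .14 0;python3 look.py w4
python3 - <<'E'
import pickle,cv2,numpy as np
from h import *
s,d=pickle.load(open("w4.pkl","rb"))
for z in(.039,):
    b=cv2.inRange(warp(blue(d["pixels"]),d,z,s),128,255)
    cs,_=cv2.findContours(b,cv2.RETR_EXTERNAL,cv2.CHAIN_APPROX_NONE)
    for c in cs:
        if cv2.contourArea(c)<400:continue
        r=cv2.minAreaRect(c);q=cv2.boxPoints(r);e=max(q[1]-q[0],q[2]-q[1],key=np.linalg.norm)
        print(z,w(*r[0]).round(4),np.round(r[1]),"yaw",round(np.degrees(np.arctan(e[0]/e[1])),1))
E
```

```text
t 14.05 pos [ 0.6477 -0.0507  0.1442] yaw 0.2 tilt [ 0.006 -0.001 -1.   ] w 0.0447 q6 1.38
shares [-0.06   0.331  0.014] rows>= 1.6 rotz 0.004 rows>= 0.0
0.039 [ 0.4356 -0.3337] [56. 36.] yaw 15.9
0.039 [ 0.5168 -0.032 ] [93. 32.] yaw 9.6
0.039 [ 0.6286 -0.1518] [128.  37.] yaw 4.3
0.039 [ 0.6375 -0.0515] [125.  27.] yaw 0.0
0.039 [0.6407 0.0564] [131.  49.] yaw 1.2
0.039 [0.6453 0.1546] [124.  53.] yaw 4.4
```

View pics/w4.png

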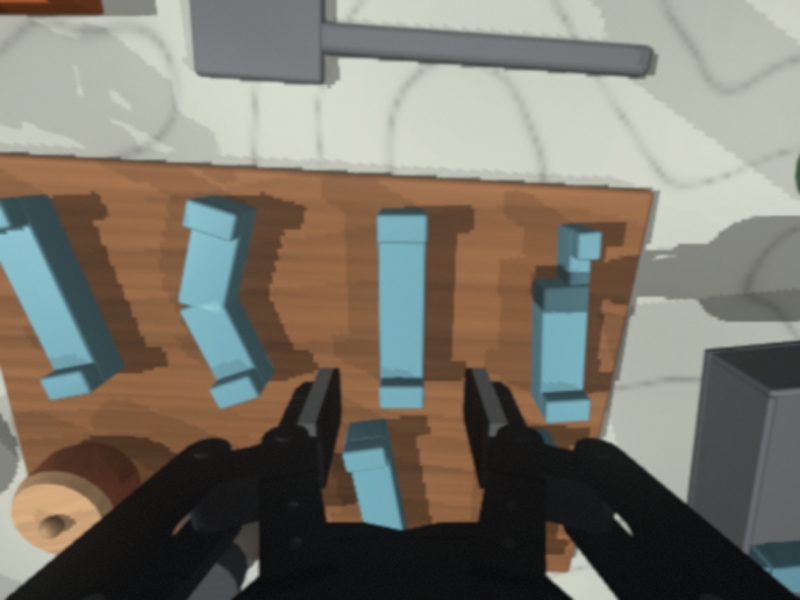

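The placed rest is flat at (402,310). The chipped rest is at (563,330) with its finger up, and the bent one is at (225,300) with its apex to the left. I'll compute points on both.

```bash
python3 - <<'E'
import pickle,numpy as np
from h import *
s,d=pickle.load(open("w4.pkl","rb"))
K,M,o=KRt(d,s)
def pt(u,v,z):
    r=M@np.linalg.inv(K)@[u*.64,v*.64,1];return (o+r*(z-o[2])/r[2])[:2].round(4)
for n,u,v,z in[("chip L far",535,300,.039),("chip R far",588,310,.039),("L near",540,393,.039),("R near",587,393,.039),("lip near",566,400,.051),
("bent far lip TL",188,203,.051),("TR",240,212,.051),("BL",183,228,.051),("BR",236,240,.051),("apex out",180,302,.039),("apex in",230,306,.039),("near lip c",236,383,.051),("near lip L",215,388,.051),("near lip R",258,374,.051),("D far",402,228,.051),("D near",402,386,.051)]:
    print(n,pt(u,v,z))
E
python3 go.py .625 -.150 .14 0
```

```text
chip L far [ 0.6482 -0.1323]
chip R far [ 0.6419 -0.1651]
L near [ 0.5851 -0.1417]
R near [ 0.5851 -0.1721]
lip near [ 0.5871 -0.1539]
bent far lip TL [0.7059 0.0618]
TR [0.7012 0.0346]
BL [0.6926 0.0665]
BR [0.6861 0.0385]
apex out [0.6464 0.081 ]
apex in [0.6439 0.0513]
near lip c [0.5985 0.0486]
near lip L [0.5951 0.0618]
near lip R [0.6046 0.0346]
D far [ 0.6929 -0.0522]
D near [ 0.5967 -0.0525]
t 14.1 pos [ 0.6463 -0.0504  0.1421] yaw 0.2 tilt [ 0.002 -0.    -1.   ] w 0.0446 q6 1.38
shares [-0.072  0.332  0.007] rows>= 1.6 rotz 0.004 rows>= 0.0
```

Emit:
apply_moves(
  xyz=[
    [-0.0295,0.113,0],
    [-0.0295,0.113,0],
    [-0.0295,0.113,0],
    [0,0,0.12],
    [0,0,0.12],
    [0,0,0.11],
    [0,0,0.05],
    [0,0,0.02],
  ],
  rot=[
    [0,0,0],
    [0,0,0],
    [0,0,0],
    [0,0,-0.112],
    [0,0,0],
    [0,0,0],
    [0,0,0],
    [0,0,0],
  ],
  hand=[0.2,0.2,0.2,0.2,0.2,0.2,0.2,0.2],
)

```text
clock: 15.1
position: [0.6189, -0.1518, 0.0136]
ee_rot: [-0.0, 0.998, 0.06, -0.001]
contact_force: [0.1, -0.0, -0.3]
width: 0.0513
gripper_force: 0.0
```

Emit:
apply_moves(
  xyz=[
    [0,0,0],
    [0,0,0],
    [0,0,0],
    [0,0,0],
    [0,0,-0.05],
    [0,0,-0.18],
    [0,0,-0.18],
    [0,0,0],
  ],
  rot=[
    [0,0,0],
    [0,0,0],
    [0,0,0],
    [0,0,0],
    [0,0,0],
    [0,0,0],
    [0,0,0],
    [0,0,0],
  ],
  hand=[0.2,-1,-1,-1,-1,-1,-1,-1],
)

```text
clock: 16.1
position: [0.6228, -0.1532, 0.1442]
ee_rot: [0.002, 0.998, 0.06, 0.005]
contact_force: [0.3, 0.5, -1.5]
width: 0.0268
gripper_force: 59.5
```

```bash
python3 go.py .486 -.376 .14 96
```

```text
t 16.1 pos [ 0.6228 -0.1532  0.1442] yaw 6.9 tilt [ 0.01  -0.004 -1.   ] w 0.0268 q6 1.1
shares [-0.542  0.682  0.012] rows>= 4.2 rotz -1.484 rows>= 8.3
```

Emit:
apply_moves(
  xyz=[
    [0,0,0],
    [0,0,0],
    [0,0,0],
    [0,0,0],
    [0,0,0],
    [0,0,0],
    [0,0,0],
    [0,0,0],
  ],
  rot=[
    [0,0,-0.165],
    [0,0,-0.165],
    [0,0,-0.165],
    [0,0,-0.165],
    [0,0,-0.165],
    [0,0,-0.165],
    [0,0,-0.165],
    [0,0,-0.165],
  ],
  hand=[-1,-1,-1,-1,-1,-1,-1,-1],
)

```text
clock: 17.1
position: [0.6184, -0.1517, 0.1369]
ee_rot: [-0.001, 0.729, 0.685, -0.001]
contact_force: [0.3, -0.2, -1.3]
width: 0.0268
gripper_force: 59.5
```

Emit:
apply_moves(
  xyz=[
    [0,0,0],
    [0,0,0],
  ],
  rot=[
    [0,0,-0.165],
    [0,0,0],
  ],
  hand=[-1,-1],
)

```text
clock: 17.35
position: [0.6187, -0.1518, 0.1371]
ee_rot: [-0.001, 0.67, 0.743, -0.001]
contact_force: [0.0, -0.1, -0.9]
width: 0.027
gripper_force: 59.5
```

```bash
python3 go.py .557 -.3655 .018 96
```

```text
t 17.35 pos [ 0.6187 -0.1518  0.1371] yaw 95.9 tilt [-0.003  0.001 -1.   ] w 0.027 q6 -0.45
shares [-0.688 -0.277  0.397] rows>= 4.0 rotz -0.001 rows>= 0.0
```

Emit:
apply_moves(
  xyz=[
    [-0.138,-0.0555,0],
    [-0.138,-0.0555,0],
    [-0.138,-0.0555,0],
    [-0.138,-0.0555,0],
    [-0.138,-0.0555,0],
    [0,0,0.14],
    [0,0,0.14],
    [0,0,0.08],
  ],
  rot=[
    [0,0,0],
    [0,0,0],
    [0,0,0],
    [0,0,0],
    [0,0,0],
    [0,0,0],
    [0,0,0],
    [0,0,0],
  ],
  hand=[-1,-1,-1,-1,-1,-1,-1,-1],
)

```text
clock: 18.35
position: [0.5567, -0.3656, 0.0271]
ee_rot: [-0.003, 0.67, 0.742, -0.0]
contact_force: [-0.0, -0.6, -0.0]
width: 0.027
gripper_force: 59.4
```

Emit:
apply_moves(
  xyz=[
    [0,0,0.03],
    [0,0,0],
    [0,0,0],
    [0,0,0],
    [0,0,0],
    [0,0,-0.15],
    [0,0,-0.15],
    [0,0,-0.12],
  ],
  rot=[
    [0,0,0],
    [0,0,0],
    [0,0,0],
    [0,0,0],
    [0,0,0],
    [0,0,0],
    [0,0,0],
    [0,0,0],
  ],
  hand=[-1,-1,0,0,0,0,0,0.4],
)

```text
clock: 19.35
position: [0.559, -0.3671, 0.1498]
ee_rot: [0.001, 0.669, 0.743, 0.0]
contact_force: [0.7, -0.2, -0.3]
width: 0.059
gripper_force: 0.0
```

```bash
python3 go.py .622 .063 .14 19
```

```text
t 19.35 pos [ 0.559  -0.3671  0.1498] yaw 96.0 tilt [ 0.002 -0.002 -1.   ] w 0.059 q6 -0.79
shares [1.404 0.359 0.031] rows>= 7.0 rotz 1.284 rows>= 7.2
```

Emit:
apply_moves(
  xyz=[
    [0.173,0.061,0],
    [0.173,0.061,0],
    [0.173,0.061,0],
    [0.173,0.061,0],
    [0.173,0.061,0],
    [0.173,0.061,0],
    [0.173,0.061,0],
    [0.173,0.061,0],
  ],
  rot=[
    [0,0,0],
    [0,0,0],
    [0,0,0],
    [0,0,0],
    [0,0,0],
    [0,0,0],
    [0,0,0],
    [0,0,0],
  ],
  hand=[0.4,0.4,0.4,0.4,0.4,0.4,0.4,0.4],
)

```text
clock: 20.35
position: [0.661, 0.0633, 0.1479]
ee_rot: [0.001, 0.669, 0.743, 0.0]
contact_force: [1.0, 0.2, 0.1]
width: 0.0601
gripper_force: 0.0
```

Emit:
apply_moves(
  xyz=[
    [0,0,0],
    [0,0,0],
    [0,0,0],
    [0,0,0],
    [0,0,0],
    [0,0,0],
    [0,0,0],
    [0,0,0],
  ],
  rot=[
    [0,0,0.171],
    [0,0,0.171],
    [0,0,0.171],
    [0,0,0.171],
    [0,0,0.171],
    [0,0,0.171],
    [0,0,0.171],
    [0,0,0.171],
  ],
  hand=[0.3,0.3,0.3,0.3,0.3,0.3,0.3,0.3],
)

```text
clock: 21.35
position: [0.6606, 0.0616, 0.1478]
ee_rot: [0.0, 0.993, 0.118, 0.0]
contact_force: [-0.3, -0.2, 0.4]
width: 0.0556
gripper_force: 0.0
```

Emit:
apply_moves(
  xyz=[
    [0,0,0],
    [0,0,0],
    [0,0,0],
    [0,0,0],
  ],
  rot=[
    [0,0,0.171],
    [0,0,0.171],
    [0,0,0.171],
    [0,0,0],
  ],
  hand=[0.3,0.3,0.3,0.3],
)

```text
clock: 21.85
position: [0.6606, 0.0616, 0.1477]
ee_rot: [-0.0, 0.989, -0.145, 0.0]
contact_force: [-0.7, 0.1, 0.4]
width: 0.0556
gripper_force: 0.0
```

```bash
python3 go.py .662 .0605 .016 -17;python3 look.py w5
```

```text
t 21.85 pos [0.6606 0.0616 0.1477] yaw -16.7 tilt [ 0.001 -0.    -1.   ] w 0.0556 q6 1.85
shares [0.005 0.002 0.439] rows>= 2.1 rotz 0.005 rows>= 0.0
```

View pics/w5.png

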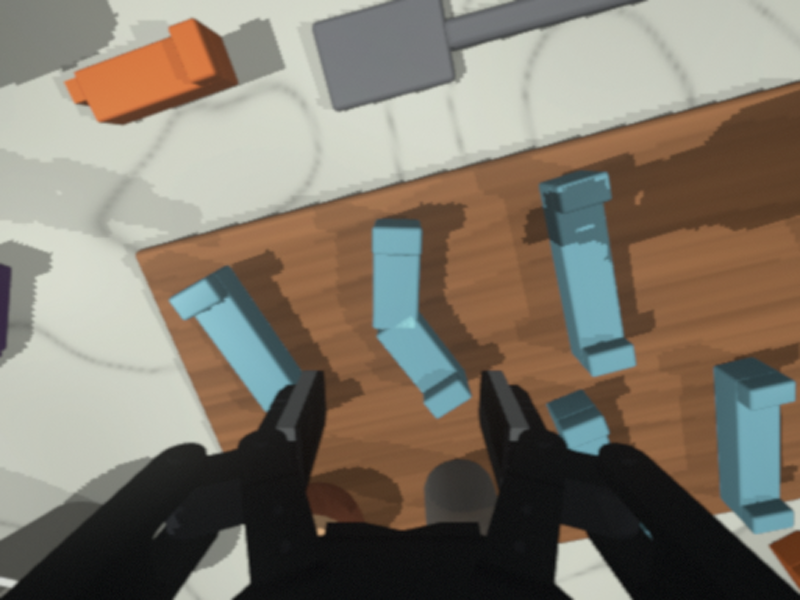

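The bent's far arm is upright at column 397, centred between the jaws. I'm descending to grip it.

Emit:
apply_moves(
  xyz=[
    [0.005,0,0.13],
    [0,0,0.13],
    [0,0,0.1],
    [0,0,0.05],
    [0,0,0.025],
    [0,0,0],
    [0,0,0],
    [0,0,0],
  ],
  rot=[
    [0,0,0],
    [0,0,0],
    [0,0,0],
    [0,0,0],
    [0,0,0],
    [0,0,0],
    [0,0,0],
    [0,0,0],
  ],
  hand=[0.3,0.3,0.3,0.3,0.3,0.3,-1,-1],
)

```text
clock: 22.9
position: [0.6634, 0.0614, 0.0185]
ee_rot: [-0.0, 0.989, -0.146, 0.002]
contact_force: [0.9, 0.2, 0.6]
width: 0.0269
gripper_force: 59.4
```

Emit:
apply_moves(
  xyz=[
    [0,0,0],
    [0,0,0],
    [0,0,-0.04],
    [0,0,-0.15],
    [0,0,-0.18],
    [0,0,-0.08],
    [0,0,0],
    [0,0,0],
  ],
  rot=[
    [0,0,0],
    [0,0,0],
    [0,0,0],
    [0,0,0],
    [0,0,0],
    [0,0,0],
    [0,0,0],
    [0,0,-0.174],
  ],
  hand=[-1,-1,-1,-1,-1,-1,-1,-1],
  force=80,
)

```text
clock: 23.9
position: [0.6607, 0.061, 0.1502]
ee_rot: [0.0, 0.999, -0.053, -0.002]
contact_force: [-0.5, 0.4, -2.7]
width: 0.026
gripper_force: 79.0
```

Emit:
apply_moves(
  xyz=[
    [0,0,0],
    [0,0,0],
    [0,0,0],
    [0,0,0],
    [0,0,0],
    [0,0,0],
    [0,0,0],
    [0,0,0],
  ],
  rot=[
    [0,0,-0.174],
    [0,0,-0.174],
    [0,0,-0.174],
    [0,0,-0.174],
    [0,0,-0.174],
    [0,0,-0.174],
    [0,0,-0.174],
    [0,0,-0.174],
  ],
  hand=[-1,-1,-1,-1,-1,-1,-1,-1],
)

```text
clock: 24.9
position: [0.6603, 0.061, 0.1489]
ee_rot: [-0.002, 0.78, 0.626, -0.002]
contact_force: [0.2, 0.0, -2.1]
width: 0.0266
gripper_force: 78.9
```

```bash
python3 go.py .48 -.36 .15 77;python3 look.py w6
```

```text
t 24.9 pos [0.6603 0.061  0.1489] yaw 77.5 tilt [-0.005 -0.    -1.   ] w 0.0266 q6 0.21
shares [-1.5   -0.282 -0.   ] rows>= 7.3 rotz 0.008 rows>= 0.0
```

View pics/w6.png

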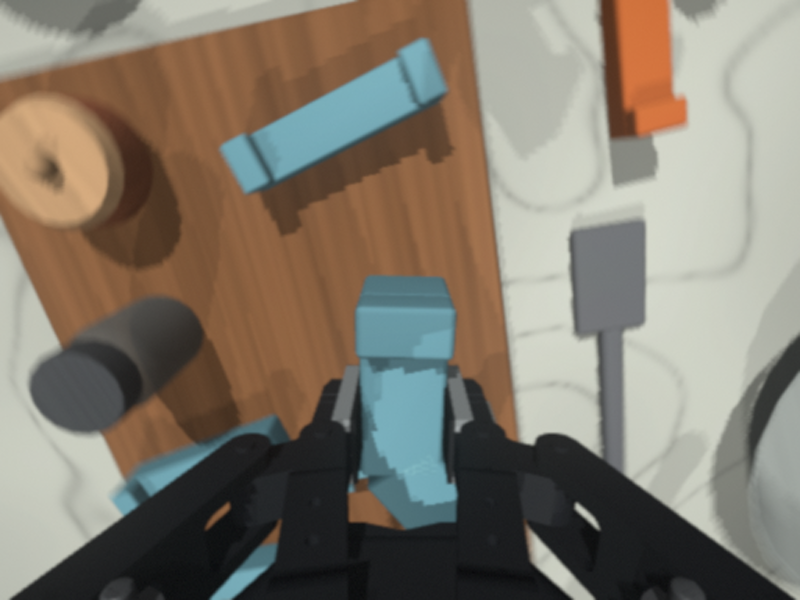

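The bent rest is held straight, with its lip at (405,325) and nothing disturbed. Now to the tub.

Emit:
apply_moves(
  xyz=[
    [-0.1655,-0.0313,0],
    [-0.1655,-0.0313,0],
    [-0.1655,-0.0313,0],
    [-0.1655,-0.0313,0],
    [-0.1655,-0.0313,0],
    [-0.1655,-0.0313,0],
    [-0.1655,-0.0313,0],
    [-0.1655,-0.0313,0],
  ],
  rot=[
    [0,0,0],
    [0,0,0],
    [0,0,0],
    [0,0,0],
    [0,0,0],
    [0,0,0],
    [0,0,0],
    [0,0,0],
  ],
  hand=[-1,-1,-1,-1,-1,-1,-1,-1],
)

```text
clock: 25.95
position: [0.4984, -0.31, 0.15]
ee_rot: [-0.002, 0.783, 0.622, -0.0]
contact_force: [0.6, -1.0, -1.3]
width: 0.0263
gripper_force: 78.8
```

Emit:
apply_moves(
  xyz=[
    [-0.1655,-0.0313,0],
    [0,0,0],
    [0,0,0],
  ],
  rot=[
    [0,0,0],
    [0,0,0],
    [0,0,0],
  ],
  hand=[-1,-1,-1],
)

```text
clock: 26.32
position: [0.4792, -0.3548, 0.1503]
ee_rot: [-0.002, 0.783, 0.622, 0.0]
contact_force: [-0.3, -0.3, -2.4]
width: 0.0264
gripper_force: 78.8
```

```bash
python3 go.py .48 -.357 .018 77;python3 look.py w7
```

```text
t 26.32 pos [ 0.4792 -0.3548  0.1503] yaw 77.0 tilt [-0.002  0.003 -1.   ] w 0.0264 q6 -0.53
shares [-0.008  0.005  0.441] rows>= 2.1 rotz -0.0 rows>= 0.0
```

View pics/w7.png

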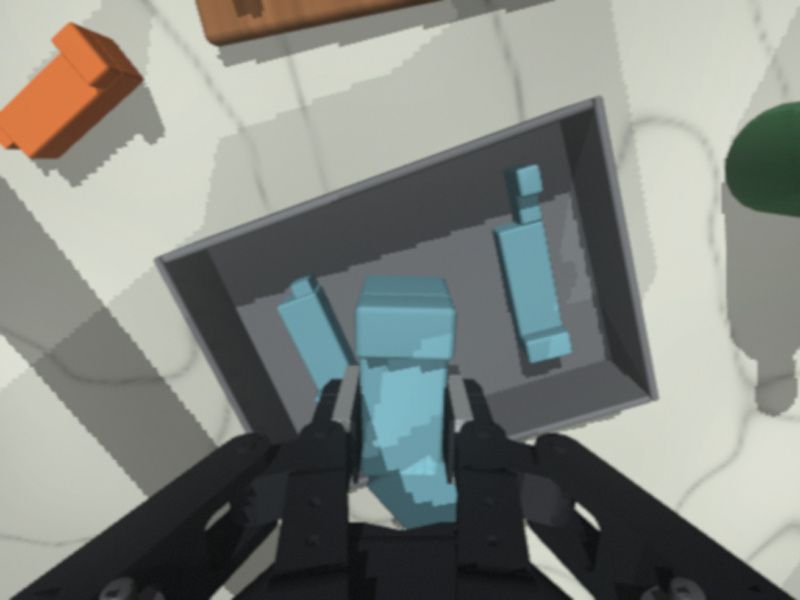

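Both rejects lie flat in the tub, the short at (315,335) and the chipped at (535,270). The gap between them is clear for the bent one.

Emit:
apply_moves(
  xyz=[
    [-0.008,0.02,0.12],
    [0,0,0.12],
    [0,0,0.11],
    [0,0,0.06],
    [0,0,0.025],
    [0,0,0],
    [0,0,0],
    [0,0,0],
  ],
  rot=[
    [0,0,0],
    [0,0,0],
    [0,0,0],
    [0,0,0],
    [0,0,0],
    [0,0,0],
    [0,0,0],
    [0,0,0],
  ],
  hand=[-1,-1,-1,-1,-1,-1,0,0],
)

```text
clock: 27.38
position: [0.4863, -0.3601, 0.0228]
ee_rot: [0.002, 0.782, 0.623, 0.0]
contact_force: [1.5, -0.9, -1.1]
width: 0.0425
gripper_force: 0.0
```

Emit:
apply_moves(
  xyz=[
    [0,0,0],
    [0,0,-0.15],
    [0,0,-0.18],
    [0,0,-0.18],
    [0,0,-0.15],
    [0,0,0],
    [0,0,0],
    [0,0,0],
  ],
  rot=[
    [0,0,0],
    [0,0,0],
    [0,0,0],
    [0,0,0],
    [0,0,0],
    [0,0,0],
    [0,0,0],
    [0,0,0],
  ],
  hand=[0,0,0,0,0,0,0,0],
)

```text
clock: 28.38
position: [0.4846, -0.3587, 0.2176]
ee_rot: [-0.002, 0.782, 0.623, -0.0]
contact_force: [-0.4, -0.6, 0.4]
width: 0.0426
gripper_force: 0.0
```

```bash
python3 - <<'E'
from rig import get_image
import cv2
p=get_image("scene")["pixels"][:,:,::-1]
cv2.imwrite("pics/f.png",cv2.resize(p,(800,600),interpolation=cv2.INTER_CUBIC))
E
python3 look.py w8
```

```text
(no output)
```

View pics/f.png

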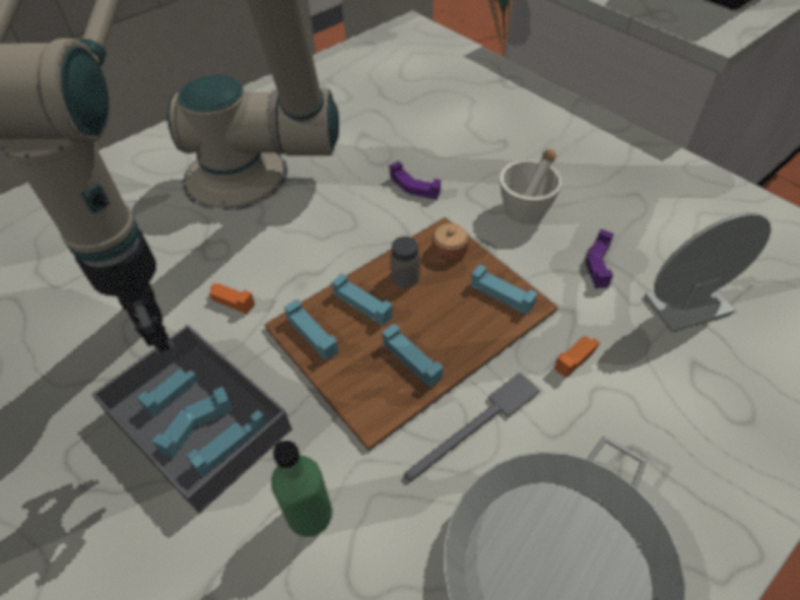

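The final view shows three rejects flat in the tub at (165,390), (190,420) and (225,445), and four sound rests flat on the board. The bystanders haven't moved and the gripper is clear, so I'm handing in.

```bash
python3 -c "
from rig import job;print(job.sign_off())"
```

```text
the job is handed in; nothing more can be done
None
```

I handed the job in at about 28 s of the 72 s limit: the short, bent and chipped rests lie in the tub, all four sound rests lie flat on the board, and the last picture shows the bystanders unmoved; the sign-off returned no verdict.

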